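Fit the well cover on the slide chamber's studs and latch it

ROBOT

A 6-joint arm with a two-finger parallel gripper is mounted at the origin on a cart in front of the work surface, level with it; the furniture and walls round the work are solid. World frame = base frame: x ahead of the robot, y to its left, z up, the work surface at z = 0. Lengths are in m, angles in rad, forces in N, time in s.
With the tool pointing down it reaches from about 0.375 to 0.925 m from the base axis. Payload 5.7 kg.
Tool frame: the origin (TCP) lies at the very end of the fingers, on their centre line; the grasp point (between the pads) lies 19 mm behind it (bot.tcp_to_grasp is the distance from the TCP to the grasp point, in m); z points along the fingers, y is the line along which they close (so a half turn about z gives the same grasp; the last joint's range is limited). The gripper opens to 85 mm and grips with 20 to 120 N. Pads are 22 mm wide; open, the fingers measure 114 mm over their backs; the gripper's body (76 mm by 85 mm) begins 54 mm behind the grasp point. The pads swing forward as they close: fully open they stand 13 mm farther back than shut.
Start: joints at [1.107, 0.359, 1.51, -0, 1.272, -0.115], TCP at [0.205, 0.564, 0.204] pointing down, gripper open.
Joint ranges: [-2.97, 2.97], [-1.01, 2.36], [0.21, 2.38], [-0.96, 4.11], [0.2, 2.71], [-2.98, 2.98]. Speed limits (rad/s): [2.39, 2.39, 3.14, 3.14, 3.14, 3.14].

INTERFACE

Orientations are given as a rotation vector (axis times angle).
In Python, from bench import bot gives the robot as it stands. Calls block until the motion is done:
- bot.movep(position, orientation): joint-space move of the TCP to a pose.
- bot.servo_line(position, attitude=None, velocity=0.15, until_force=None): straight line of the TCP; attitude=None keeps the orientation; velocity is the mean speed in m/s. With until_force (N) it stops when the force on the tool has changed by that much, and returns True; else False.
- bot.move_j(angles): joint-space move.
- bot.move_gripper(opening, f_grip=None): finger opening in m; f_grip is the grip in N (None keeps the last); returns when the fingers have stopped.
- bot.wait(seconds).
- bot.ik(position, orientation): joint angles nearest the present ones, or None.
- bot.read_state(): the state.
- bot.read_camera(name): name is "side" or "top"; returns a dict with "frame" (400x640x3 uint8, blue, green, red), "depth" (400x640 float32, m along the optical axis (not along the pixel's ray), 0 where there is no reading), "camera_matrix" (3x3 intrinsics, pixels), "k1" (the pictures are not rectified: a ray, as slopes to the right and down, at radius r is drawn at 1 + k1 r^2 times it, then the intrinsics apply), "world_to_cam" (4x4, takes a point from world to camera coordinates). Camera axes: x right, y up, looking along -z (the intrinsics and any distortion apply to the point x, -y, -z); pixel columns grow to the right and rows downward; lengths in m; the calibration is good to about 2 mm. A picture is of the moment at which its call begins.
A pose or a line that the arm cannot do raises bot.IKError and nothing moves.
- bot.finish_job(): hands the job in; it is judged then, once.
Trained networks look in the newest picture that a camera, given by its name, has taken for a name from the list of things; names that differ only in an ending like _2 or _b are one class to them, and where a whole thing is asked for, a point or a joint stands for the part that bears it (a point fixed in the world has none). Each returns a list of dicts, best first, with "score" (0 to 1); they miss things now and then, are a little off and sometimes report something else, mostly with a low value. They report only what shows in the picture. A call takes as long as a camera call.
- bot.recognise(name, camera): "at" ([column, row] in pixels, amid what is visible of it).
The state is a dict: "time": time; "joint_pos": joint angles; "joint_vel": joint speeds; "effort": joint torques, N m; "position": TCP position; "orientation": TCP orientation; "contact_force": force on the tool from outside, world axes, zero at the start; "moment": the same for the moment, N m; "gripper_width": finger opening in m; "grasp_force": force on a finger pad.
Only numpy, scipy, OpenCV 4.12 (cv2) and the standard library are available. Lean on these libraries where they do the work, as an engineer would, in place of code of your own. Each camera call takes 0.05 s, during which the arm holds its last target. There are 200 camera calls.

TASK

The blue well cover is draining on the sloping wire stand. Take it by its grip and lower it level over the two studs of the slide carrier in the white incubation chamber, red-dot end to red-dot end, feeling for the studs without forcing the cover, until it lies fully home and flat on the carrier; then turn the chamber's latch fully across the cover's front edge and let go. Leave the brown bottle, the timer and the petri dish where they stand.

Things in the scene. Friction and masses are not known exactly. Their poses are not given: they have to be found in the camera images.
- chamber: White slide incubation chamber, fixed, 144 x 216 x 30 mm. x to its back, y along its length to the left (its deck's red dot and its thick stud are on the +y side), z up; origin on the worktop under the middle of its recess: front face at x -84 mm, back at x 60, sides at y +-108, deck at z 30. Parallel axes of cover and chamber = right way round.
- recess_mid (a point): Middle of the chamber's recess, at z 34 mm, the top of the aluminium slide carrier in it. On the carrier, at x 0, stand two steel studs 16 mm high with 1.2 mm chamfers: thick (10 mm) at y +72, thin (7 mm) at y -72. Carrier and studs together may lie up to 8 mm either way along y: this is NOT measured; find it by touch or sight. Pushed along y, the carrier slides above about 9 N.
- cover: Loose blue well cover, 0.22 to 0.37 kg, plate 90 (x) x 172 (y) x 10 mm with windows; origin at the middle of its underside, z up. Through holes at x 0, mouths chamfered 1 mm: round, 11.2 mm, at y +72 for the thick stud; slot 8.2 (x) by 12.2 (y) mm at y -72 for the thin one. Underside at chamber z 50 mm when it stands on the stud tops, 34 mm when home.
- cover_grip (a point): Point to grip on the cover's black fin, 36 mm above the plate's underside, axes as the cover's. The fin is 42 mm long along x, 12 mm thick along y, and reaches from the plate's top to 46 mm above the underside: pinch it across y.
- cover_dot (a point): Red dot on the cover's top at its round-hole end, at x -34, y +74, z 10 mm in the cover's frame. It must end on the +y side of the chamber, next to the chamber's red dot.
- stand: Fixed steel wire draining stand on a white drip tray, 128 x 190 mm; origin on the worktop under the tray, x to its back. Its runners rise to the back at 35 degrees and have an upturned lip 13 mm high at the lower front end. The cover lies on them, grip leaning 35 degrees towards the stand's -x; lift it along the cover's own z, at least 30 mm, to clear the lip.
- latch (a joint): Turn of the chamber's latch about its upright pin, rad: near 0 at the start (open, steel tongue pointing to the chamber's +y), grows clockwise seen from above, stop at 1.6; at 1.57 the tongue points to +x, over the cover's front edge. Stays where left (friction 0.06 N m). The tongue passes 2.5 mm above a cover that is home; one that is not blocks it.
- latch_grip (a point): Point to grip on the latch's pin axis, at chamber x -66, y 0, z 72.5 mm. Turns with the latch: its y axis lies along the tongue and the black fin on it, which is 34 mm long, 10 mm thick, from z 52.5 to 81.5 mm; pinch it across this x. The cover's grip begins 45 mm behind the fin's middle: open the fingers only partly, 30 to 40 mm.
- giemsa_bottle: Brown bottle with a black cap, 41 mm across, 80 mm tall, behind the work; origin under its middle. Bystander.
- lab_timer: Lab timer, 70 x 66 x 19 mm, at the left; origin under its middle. Bystander.
- petri_dish: Petri dish, 91 mm across, 16 mm high, at the right; origin under its middle. Bystander.

How it is judged:
On the way, in this order (a step that is already met when the one before it is completed fails the run):
1. the cover is off the stand, held level (within about 8 degrees) above stud height (angle between cover's own z axis and vertical below 0.14 rad and height (world z) of cover above 0.053 m and contact force between cover and stand below 0.05 N), for 0.1 s.
2. the cover is home and flat on the carrier over both studs while the latch is still open (z of cover in the frame of chamber between 0.03 and 0.036 m and x of cover in the frame of chamber between -0.004 and 0.004 m and y of cover in the frame of chamber between -0.011 and 0.011 m and y of cover_dot in the frame of chamber above 0.05 m and angle between cover's own z axis and vertical below 0.035 rad and angle between the y axis of cover and the y axis of chamber, either way round below 0.04 rad and value of joint latch below 0.6 rad), for 0.2 s.
At the end, for the whole second after the job is handed in: The cover lies home on both studs (underside within 2 mm of the carrier's top, tilt under 2 degrees, red-dot end to the chamber's dot side), at rest, and the latch is turned at least 1.2 rad, its tongue across the cover's front edge (z of cover in the frame of chamber between 0.03 and 0.036 m and x of cover in the frame of chamber between -0.004 and 0.004 m and y of cover in the frame of chamber between -0.011 and 0.011 m and y of cover_dot in the frame of chamber above 0.05 m and angle between cover's own z axis and vertical below 0.035 rad and angle between the y axis of cover and the y axis of chamber, either way round below 0.04 rad and value of joint latch above 1.2 rad and velocity of joint latch below 0.1 rad/s and linear speed of cover below 0.02 m/s); the robot touches nothing.
It fails at once if the cover is forced: more than 45 N between it and the chamber (studs, carrier and latch included) (contact force between cover and chamber above 45 N).
It fails at once if the brown bottle is moved by more than 2 cm (distance of giemsa_bottle from where it was at the start of the episode above 0.02 m).
It fails at once if the timer is moved by more than 2 cm (distance of lab_timer from where it was at the start of the episode above 0.02 m).
It fails at once if the petri dish is moved by more than 2 cm (distance of petri_dish from where it was at the start of the episode above 0.02 m).
It fails at once if the brown bottle is tipped over (angle between giemsa_bottle's own z axis and vertical above 0.5 rad).
It also fails if it takes over 67 s, if anything falls off the work surface, if the arm or the gripper's body presses on something with over 40 N, if the wrist force passes 120 N, or if a joint passes its speed limit or range.

## Working session

There is one attempt and no reset: what is moved stays moved. The work goes in short steps, each a Python script; the robot and the scene stay as the last script left them, time stands still between calls to the robot, and variables do not carry over. Pictures are saved under pics/ and viewed, at most 10 in all, crops included, and the job is handed in when it is done.

```bash
mkdir -p pics
cat > h.py <<'E'
import numpy as np, cv2
from scipy.spatial.transform import Rotation as R
from bench import bot
def cam(n):
    c=bot.read_camera(n); c={k:(np.array(v) if k not in("k1",) else v) for k,v in c.items() if k in("frame","depth","camera_matrix","k1","world_to_cam")}
    return c
def cloud(c):
    h,w=c["depth"].shape; u,v=np.meshgrid(np.arange(w),np.arange(h))
    p=np.stack([u,v],-1).reshape(-1,1,2).astype(float)
    s=cv2.undistortPoints(p,c["camera_matrix"],np.array([c["k1"],0,0,0.])).reshape(h,w,2)
    d=c["depth"]; P=np.stack([s[...,0]*d,-s[...,1]*d,-d,np.ones_like(d)],-1)
    W=P@np.linalg.inv(c["world_to_cam"]).T
    W=W[...,:3]; W[d<=0]=np.nan
    return W
def ray(c,uv,z):
    s=cv2.undistortPoints(np.array(uv,float).reshape(-1,1,2),c["camera_matrix"],np.array([c["k1"],0,0,0.])).reshape(-1,2)
    M=np.linalg.inv(c["world_to_cam"]); o=M[:3,3]
    d=np.c_[s[:,0],-s[:,1],-np.ones(len(s))]@M[:3,:3].T
    return o+d*((z-o[2])/d[:,2])[:,None]
E
python3 - <<'E'
from h import *
for n in("top","side"):
    c=cam(n); cv2.imwrite(f"pics/{n}0.png",c["frame"]); np.savez(f"{n}0.npz",**c); W=cloud(c)
    print(n,c["k1"],c["camera_matrix"].tolist(),np.linalg.inv(c["world_to_cam"])[:3,3])
    for k in["chamber","cover","cover_grip","cover_dot","stand","latch","latch_grip","recess_mid","giemsa_bottle","lab_timer","petri_dish"]:
        try:
            for r in bot.recognise(k,n)[:2]:
                u,v=np.round(r["at"]).astype(int); print(k,round(r["score"],2),u,v,W[v,u].round(3))
        except Exception as e: print(k,e)
print(bot.read_state()["time"])
E
```

```text
top 0.0077505377109674594 [[368.7794552102685, 0.0, 322.9465435961108], [0.0, 368.7794552102685, 204.22841701104474], [0.0, 0.0, 1.0]] [ 0.44772554 -0.02527597  1.35848262]
chamber 0.72 282 219 [0.514 0.149 0.036]
cover 0.7 381 215 [ 0.531 -0.211  0.   ]
cover 0.53 461 229 [ 0.48  -0.496  0.014]
cover_grip 0.8 382 219 [ 0.513 -0.207  0.059]
cover_dot 0.9 386 220 [ 0.508 -0.214  0.1  ]
stand 0.58 380 213 [ 0.538 -0.208  0.002]
stand 0.35 316 184 [0.638 0.026 0.058]
latch 0.48 278 236 [0.453 0.156 0.081]
latch_grip 0.65 317 183 [0.639 0.022 0.076]
recess_mid 0.92 282 218 [0.518 0.149 0.034]
lab_timer 0.56 186 208 [0.555 0.504 0.019]
petri_dish 0.66 461 231 [ 0.473 -0.495  0.017]
side 0.006244121239134475 [[415.3109096330058, 0.0, 322.4609649996666], [0.0, 415.3109096330058, 199.5138143706317], [0.0, 0.0, 1.0]] [0.48506907 1.12845258 0.79744737]
chamber 0.97 339 250 [0.509 0.187 0.038]
cover 0.71 341 174 [ 0.515 -0.213  0.07 ]
cover_grip 0.64 340 180 [ 0.518 -0.176  0.066]
cover_dot 0.92 340 178 [ 0.518 -0.184  0.069]
stand 0.7 333 191 [ 0.544 -0.207  0.   ]
latch 0.58 359 236 [0.452 0.16  0.07 ]
latch_grip 0.58 360 235 [0.449 0.157 0.072]
recess_mid 0.94 340 249 [0.506 0.181 0.036]
recess_mid 0.73 352 159 [ 0.475 -0.456  0.012]
giemsa_bottle 0.76 296 217 [0.651 0.041 0.048]
lab_timer 0.74 314 351 [0.553 0.522 0.018]
petri_dish 0.55 353 158 [ 0.471 -0.459  0.015]
1.2
```

View pics/top0.png

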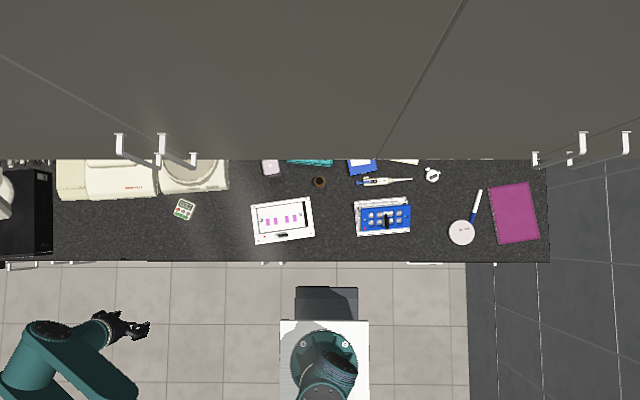

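View pics/side0.png

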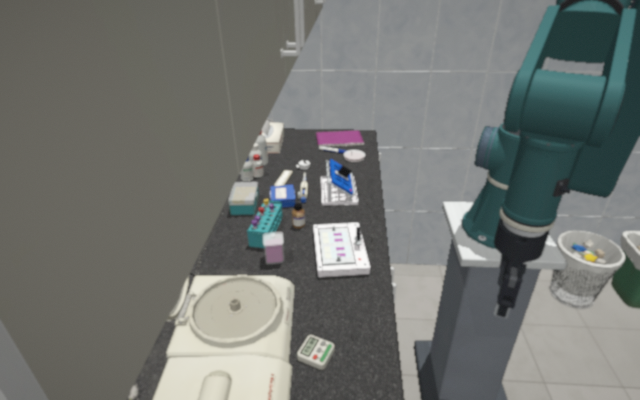

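The top view shows the chamber at about (282,220) with the latch at (280,236), the blue cover on its stand at (382,217), and the bottle at (318,182). I'll enlarge the chamber and the cover.

Run:
```python
from h import *
t=np.load("top0.npz"); s=np.load("side0.npz")
r=lambda c,x,y,w,h:cv2.resize(c["frame"][y:y+h,x:x+w],(400,300),interpolation=cv2.INTER_CUBIC)
cv2.imwrite("pics/m1.png",np.vstack([np.hstack([r(t,242,190,80,60),r(t,342,190,80,60)]),np.hstack([r(s,300,215,80,60),r(s,300,150,80,60)])]))
W=cloud(t)
# chamber deck outline: white pixels with z .02-.045
hsv=cv2.cvtColor(t["frame"],cv2.COLOR_BGR2HSV)
m=np.zeros((400,640),bool); m[190:250,242:322]=1
k=m&(hsv[...,1]<60)&(hsv[...,2]>170)&(W[...,2]>.018)&(W[...,2]<.045)
P=W[k]; rc=cv2.minAreaRect((P[:,:2]*1000).astype(np.float32)); print("chamber",len(P),rc,np.nanmedian(P[:,2]))
# cover: blue
m[:]=0;m[190:245,342:422]=1
k=m&(hsv[...,0]>95)&(hsv[...,0]<130)&(hsv[...,1]>120)
P=W[k];P=P[np.isfinite(P).all(1)];print("cover",len(P),cv2.minAreaRect((P[:,:2]*1000).astype(np.float32)))
mask=np.ones(len(P),bool)
for i in range(8):
    c=P[mask].mean(0);n=np.linalg.svd(P[mask]-c)[2][2];n*=np.sign(n[2]);mask=abs((P-c)@n)<(.006 if i>3 else .015)
Q=P[mask]
print("plane",c,n,np.degrees(np.arccos(n[2])),np.degrees(np.arctan2(n[1],n[0])),mask.sum(),((Q-c)@n).std())
# black fin
k=m&(hsv[...,2]<60)&(W[...,2]>.03);P=W[k];print("fin",len(P),P.mean(0),P.min(0),P.max(0), "heights",np.percentile((P-c)@n,[5,50,95]))
k=m&(hsv[...,1]>130)&((hsv[...,0]<10)|(hsv[...,0]>170));print("red",np.argwhere(k)[:,::-1].tolist(),W[k].round(3).tolist())
m[:]=0;m[190:250,242:322]=1
k=m&(hsv[...,1]>100)&((hsv[...,0]<8)|(hsv[...,0]>172));print("red ch",np.argwhere(k)[:,::-1].tolist(),W[k].round(3).tolist())
```

```text
chamber 2062 ((509.5326843261719, 150.52488708496094), (144.2056884765625, 215.7672576904297), 8.281551361083984) 0.03126092883087084
cover 775 ((522.9330444335938, -226.15774536132812), (82.97467803955078, 192.18203735351562), 5.171141624450684)
plane [ 0.51927107 -0.21658336  0.06575956] [-0.57222817 -0.05196368  0.81844652] 35.070414859025654 -174.81123757906394 689 0.002280583691720084
fin 52 [ 0.50727766 -0.21686342  0.09232637] [ 0.48121373 -0.28477009  0.06236371] [ 0.56967942 -0.12112205  0.10717584] heights [-0.00251543  0.03516788  0.03889723]
red [[364, 228], [365, 228]] [[0.482, -0.144, 0.045], [0.482, -0.148, 0.044]]
red ch [[264, 236]] [[0.453, 0.213, 0.032]]
```

View pics/m1.png

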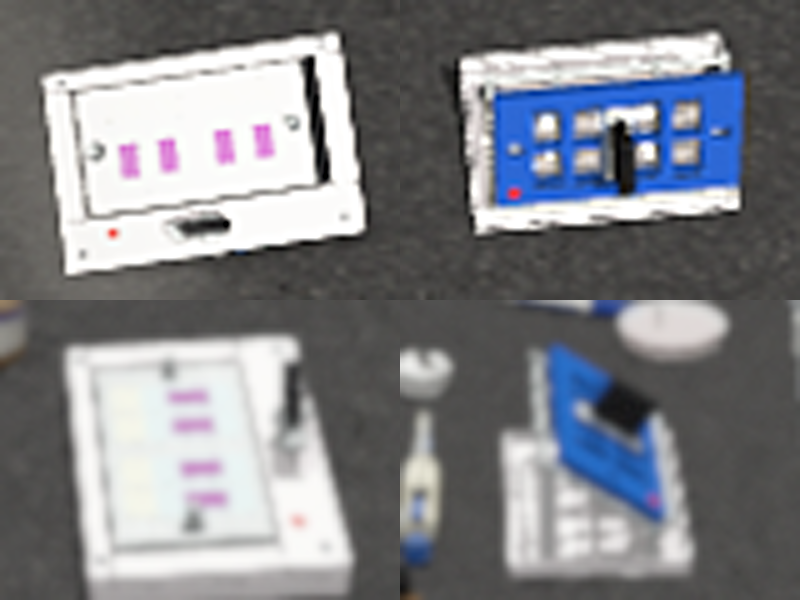

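The crops show the chamber with a dark gap at its right, so the carrier is shifted towards +y. The studs are near top-image pixels (261,220) and (300,214). The cover's red dot is at (365,228), at the left, so it is the right way round. Next I'll refine the cover's centre, fit the studs and check IK.

```bash
cat >> h.py <<'E'
th=np.radians(8.28); CH=np.array([.5095+.012*np.cos(th),.1505+.012*np.sin(th),0]); RC=R.from_euler("z",th).as_matrix()
def chw(p): return CH+RC@np.array(p,float)
E
python3 - <<'E'
from h import *
t=np.load("top0.npz");W=cloud(t);hsv=cv2.cvtColor(t["frame"],cv2.COLOR_BGR2HSV)
m=np.zeros((400,640),bool);m[190:245,342:422]=1
k=m&(hsv[...,0]>95)&(hsv[...,0]<130)&(hsv[...,1]>120)
for yaw in(4.7,5.2,5.7):
    a=np.radians(yaw);Rc=R.from_euler("ZY",[a,-np.radians(35)]).as_matrix()
    P=W[k];c0=np.array([.519,-.2166,.0658]);L=(P-c0)@Rc;L=L[abs(L[:,2])<.008]
    print(yaw,len(L),L.min(0),L.max(0),np.median(L[:,2]),np.percentile(L,[1,99],axis=0).round(4).tolist(), cv2.minAreaRect((L[:,:2]*1000).astype(np.float32)))
Rc=R.from_euler("ZY",[np.radians(5.2),-np.radians(35)]).as_matrix()
kk=m&(hsv[...,2]<70);L=(W[kk]-c0)@Rc;L=L[(L[:,2]>.028)&(L[:,2]<.045)];print("fin top",len(L),L.min(0),L.max(0),L.mean(0))
uv=[[242+97/5,190+150/5],[242+291/5,190+122/5]]
for z in(.034,.05): print(((ray(t,uv,z)-CH)@RC).round(4).tolist())
s=np.load("side0.npz");WS=cloud(s)
us=[[300+168/5,215+(370-300)/5],[300+193/5,215+(520-300)/5]]
for z in(.034,.042,.05):print("side",((ray(s,us,z)-CH)@RC).round(4).tolist())
# side-camera cross-check of chamber
hs=cv2.cvtColor(s["frame"],cv2.COLOR_BGR2HSV);q=np.zeros((400,640),bool);q[215:285,300:380]=1
P=WS[q&(hs[...,1]<60)&(hs[...,2]>160)&(WS[...,2]>.02)&(WS[...,2]<.045)];print("side chamber",cv2.minAreaRect((P[:,:2]*1000).astype(np.float32)),np.median(P[:,2]))
# dark gap pixels in top
d=np.zeros((400,640),bool);d[195:235,250:312]=1
L=(ray(t,np.argwhere(d&(hsv[...,2]<70))[:,::-1],.005)-CH)@RC;print("dark",len(L),L.min(0),L.max(0))
# gradient image of studs
g=cv2.cvtColor(t["frame"],cv2.COLOR_BGR2GRAY);print(g[215:226,255:268]);print(g[209:220,294:306])
print(bot.read_state()["orientation"])
E
```

```text
4.7 707 [-0.04903351 -0.08478269 -0.00765127] [0.04314779 0.0859732  0.0067409 ] -0.00016695513061748803 [[-0.0467, -0.0832, -0.0069], [0.0422, 0.0847, 0.005]] ((-3.109668731689453, 0.49607086181640625), (170.72088623046875, 92.03314208984375), 89.77794647216797)
5.2 707 [-0.04885711 -0.08461353 -0.00778679] [0.04359389 0.08623252 0.00680424] -0.00012049633041338955 [[-0.0465, -0.0833, -0.0069], [0.0421, 0.0849, 0.0048]] ((-3.1058197021484375, 0.5274581909179688), (170.75332641601562, 92.0330810546875), 89.368408203125)
5.7 705 [-0.04867834 -0.08443793 -0.00783614] [0.0440377  0.08648526 0.00686592] -0.0001319785063339246 [[-0.0466, -0.0831, -0.0066], [0.042, 0.085, 0.005]] ((-3.1015777587890625, 0.5587539672851562), (170.78143310546875, 92.03295135498047), 88.95886993408203)
fin top 39 [-0.02307724 -0.00354704  0.02846851] [0.0163223  0.00765405 0.0415357 ] [-7.19653549e-05  1.86712075e-03  3.56126822e-02]
[[-0.0005, 0.0719, 0.034], [-0.0005, -0.0694, 0.034]]
[[-0.0017, 0.0691, 0.05], [-0.0017, -0.0706, 0.05]]
side [[-0.0026, -0.0724, 0.034], [-0.0023, 0.0717, 0.034]]
side [[-0.0014
[... 837 characters left out ...]
254 249 248 248 250 244 198 167]
 [248 251 239 139 223 253 249 248 248 249 249 225 200]]
[[251 251 251 251 251 251 253 255 234  52  33   8]
 [251 251 251 251 251 251 253 255 245 105  28  18]
 [251 251 251 251 252 253 254 255 255 151  25  17]
 [252 252 252 250 249 251 251 255 255 204  19  23]
 [254 252 252 255 232 181 185 209 255 235  22  30]
 [247 237 251 255 239 206 218 167 248 234  22  34]
 [165 161 239 254 255 230 137 158 255 231  24  35]
 [174 169 231 254 255 253 233 248 255 237  61  36]
 [174 170 226 254 253 254 255 255 255 243 101  31]
 [174 172 208 251 253 252 252 252 255 253 143  27]
 [172 172 203 250 254 252 251 252 255 255 204  22]]
[-5.45118389e-01 -3.09392376e+00  1.74611060e-04]
```

```bash
cat >> h.py <<'E'
def rv(Rc): # tool attitude gripping across y of frame Rc
    return R.from_matrix(np.c_[-Rc[:,0],Rc[:,1],-Rc[:,2]]).as_rotvec()
Rcv=R.from_euler("ZY",[np.radians(5.2),-np.radians(35)]).as_matrix()
Ctop=np.array([.519,-.2166,.0658])+Rcv@[-.003,.0007,0]
def st(m=""):
    s=bot.read_state(); print(m,"t",round(s["time"],2),"p",np.round(s["position"],4),"F",np.round(s["contact_force"],1),"w",round(s["gripper_width"],4),"g",np.round(s["grasp_force"],1)); return s
E
python3 - <<'E'
from h import *
t=np.load("top0.npz");g=cv2.cvtColor(t["frame"],cv2.COLOR_BGR2GRAY).astype(np.float32)
def px(p):
    w2=t["world_to_cam"];q=w2[:3,:3]@p+w2[:3,3]
    return cv2.projectPoints(np.array([[q[0],-q[1],-q[2]]]),np.zeros(3),np.zeros(3),t["camera_matrix"],np.array([float(t["k1"]),0,0,0]))[0].ravel()
ys=np.arange(-112,113,2)/1000
for z in(.032,):
    pr=np.mean([[cv2.remap(g,*[np.float32([[v]]) for v in px(chw([x,y,z]))],cv2.INTER_LINEAR)[0,0] for y in ys] for x in(.022,.027,.032)],axis=0)
    print(" ".join(f"{int(y*1000)}:{int(v)}" for y,v in zip(ys,pr) if abs(y)>.07))
a=rv(Rcv); n=Rcv[:,2]; T=Ctop+n*.008; print("grasp tcp",T)
print(bot.ik(T,a),bot.ik(T+n*.09,a)); Tc=chw([0,0,.034+.018]);print(bot.ik(Tc,rv(RC)),bot.ik(Tc+[0,0,.1],rv(RC)))
bot.move_gripper(.05); bot.movep(T+n*.09,a); st("pre")
c=cam("side");cv2.imwrite("pics/pre.png",cv2.resize(c["frame"][120:240,260:420],(800,600),interpolation=cv2.INTER_CUBIC))
E
```

```text
-112:82 -110:179 -108:237 -106:250 -104:254 -102:253 -100:254 -98:254 -96:253 -94:243 -92:178 -90:91 -88:43 -86:27 -84:22 -82:87 -80:194 -78:237 -76:253 -74:254 -72:253 72:248 74:248 76:249 78:250 80:250 82:241 84:209 86:185 88:190 90:221 92:249 94:251 96:248 98:249 100:251 102:248 104:232 106:188 108:134 110:97 112:96
grasp tcp [ 0.51191949 -0.21654148  0.07063249]
[-0.88432233  0.40307949  2.20576004  1.2863345   0.51743741  2.58663444] [-1.01313857  0.19145188  2.20409628  0.94984526  0.68122103  2.86666652]
[ 1.56880923e-01  4.64467474e-01  1.79073761e+00 -4.44089210e-16
  8.86387567e-01 -1.55842867e+00] [ 1.56880923e-01  3.32451911e-01  1.69629796e+00 -4.44089210e-16
  1.11284279e+00 -1.55842867e+00]
pre t 4.53 p [ 0.4608 -0.2208  0.1444] F [ 0.2  0.4 -0.3] w 0.0501 g 0.0
```

View pics/pre.png

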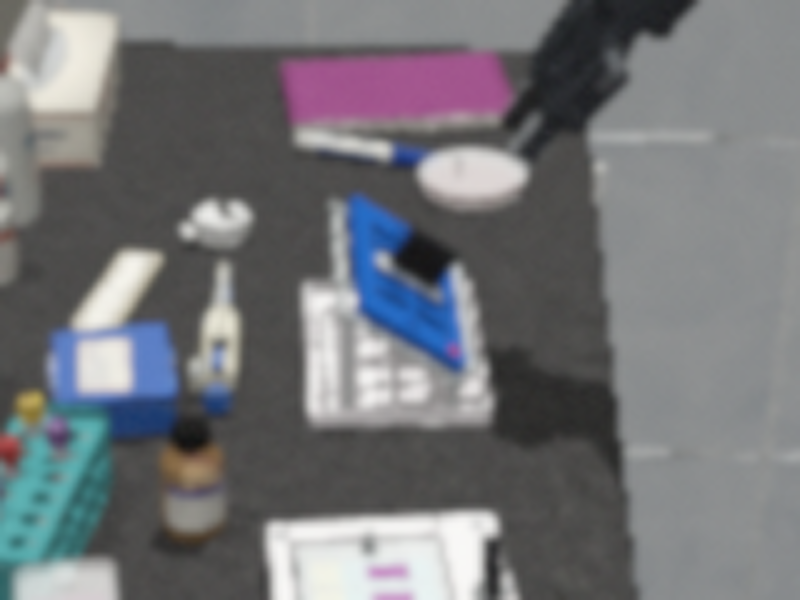

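The arm is pre-positioned up-slope of the fin, and the side view shows the cover untouched. j6 is close to its limit, so I'll compare both half-turn grasps along the planned path.

```bash
cat >> h.py <<'E'
def rvf(Rc): return R.from_matrix(np.c_[Rc[:,0],-Rc[:,1],-Rc[:,2]]).as_rotvec()
def path():
    n=Rcv[:,2];T=Ctop+n*.008
    L=[(T+n*.09,Rcv),(T,Rcv),(T+n*.045,Rcv)]
    e=np.array([T[0],T[1],.15]);
    for f in(.34,.67,1): L.append((L[2][0]*(1-f)+e*f,R.from_euler("ZY",[np.radians(5.2),-np.radians(35*(1-f))]).as_matrix()))
    L.append((np.array([.5,0,.16]),R.from_euler("z",.12).as_matrix()))
    L.append((chw([0,.002,.1]),RC)); return L
E
python3 - <<'E'
from h import *
for f in(rv,rvf):
    for p,r in path():
        q=bot.ik(p,f(r)); print(f.__name__,p.round(3),None if q is None else np.round(q,2))
# seed: level above the stand in both variants
E
```

```text
rv [ 0.461 -0.221  0.144] [-1.01  0.19  2.2   0.95  0.68  2.87]
rv [ 0.512 -0.217  0.071] [-0.88  0.4   2.21  1.29  0.52  2.59]
rv [ 0.486 -0.219  0.107] [-0.95  0.3   2.21  1.1   0.59  2.74]
rv [ 0.495 -0.218  0.122] [-0.77  0.25  2.04  0.51  0.65 -2.81]
rv [ 0.503 -0.217  0.136] [-0.63  0.28  1.86  0.18  0.86 -2.4 ]
rv [ 0.512 -0.217  0.15 ] [-0.52  0.35  1.67 -0.    1.12 -2.19]
rv [0.5  0.   0.16] [-0.14  0.26  1.78 -0.    1.1  -1.83]
rv [0.521 0.154 0.1  ] [ 0.16  0.4   1.75 -0.    1.   -1.55]
rvf [ 0.461 -0.221  0.144] [-1.01  0.19  2.2   0.95  0.68 -0.27]
rvf [ 0.512 -0.217  0.071] [-0.88  0.4   2.21  1.29  0.52 -0.55]
rvf [ 0.486 -0.219  0.107] [-0.95  0.3   2.21  1.1   0.59 -0.4 ]
rvf [ 0.495 -0.218  0.122] [-0.77  0.25  2.04  0.51  0.65  0.33]
rvf [ 0.503 -0.217  0.136] [-0.63  0.28  1.86  0.18  0.86  0.74]
rvf [ 0.512 -0.217  0.15 ] [-0.52  0.35  1.67 -0.    1.12  0.96]
rvf [0.5  0.   0.16] [-0.14  0.26  1.78 -0.    1.1   1.31]
rvf [0.521 0.154 0.1  ] [ 0.16  0.4   1.75 -0.    1.    1.59]
```

The flipped grasp keeps j6 mid-range all the way, so I'll use it.

Run:
```python
from h import *
L=path(); bot.movep(L[0][0],rvf(L[0][1]))
bot.servo_line(L[1][0]+Rcv[:,2]*.03,rvf(Rcv),.12)
print(bot.servo_line(L[1][0],rvf(Rcv),.05,until_force=8)); st("at")
bot.move_gripper(0,40); s=st("grip"); 
p=s["position"]
c=cam("top");cv2.imwrite("pics/g.png",cv2.resize(c["frame"][190:250,342:422],(800,600),interpolation=cv2.INTER_CUBIC))
```

```text
False
at t 8.63 p [ 0.5118 -0.2165  0.0708] F [-0.3 -0.1 -0.1] w 0.0498 g 0.0
grip t 9.1 p [ 0.5119 -0.2166  0.0709] F [-4.1 -0.3  6.1] w 0.0094 g 39.3
```

View pics/g.png

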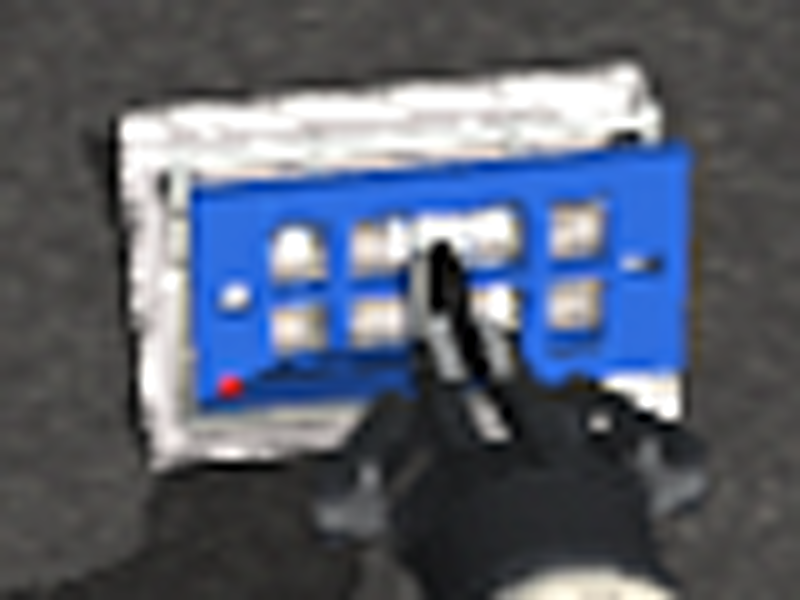

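The fingers straddle and hold the fin, with the red dot at left (230,385 in the crop). Next I lift, level and carry the cover to hover over the chamber.

Run:
```python
from h import *
L=path(); bot.move_gripper(0,55)
bot.servo_line(L[2][0],rvf(L[2][1]),.06); st("lift")
bot.servo_line(L[5][0],rvf(L[5][1]),.06); bot.wait(.2); st("level")
bot.movep(L[6][0],rvf(L[6][1])); bot.movep(chw([0,.002,.115]),rvf(RC)); bot.wait(.3); st("hover")
for n in("top","side"):
    c=cam(n);np.savez(f"{n}1.npz",**c);W=cloud(c);hsv=cv2.cvtColor(c["frame"],cv2.COLOR_BGR2HSV)
    k=(hsv[...,0]>95)&(hsv[...,0]<130)&(hsv[...,1]>120)&(W[...,2]>.085)&(W[...,2]<.13)&(abs(W[...,0]-.52)<.1)&(abs(W[...,1]-.15)<.13)
    P=(W[k]-CH)@RC
    cc=P.mean(0);nn=np.linalg.svd(P-cc)[2][2];nn*=np.sign(nn[2])
    print(n,len(P),"z",np.median(P[:,2]),"normal",nn.round(4),cv2.minAreaRect((P[:,:2]*1000).astype(np.float32)),P.min(0).round(4),P.max(0).round(4))
    x,y,w,h=((242,180,80,60) if n=="top" else (290,190,100,75))
    cv2.imwrite(f"pics/h_{n}.png",cv2.resize(c["frame"][y:y+h,x:x+w],(400,300),interpolation=cv2.INTER_CUBIC))
cv2.imwrite("pics/h.png",np.hstack([cv2.imread("pics/h_top.png"),cv2.imread("pics/h_side.png")]))
```

```text
lift t 10.27 p [ 0.4861 -0.2189  0.1072] F [ 0.2  0.4 -3.1] w 0.0075 g 53.7
level t 12.5 p [ 0.5117 -0.2166  0.15  ] F [ 0.1 -0.1 -3.8] w 0.0081 g 54.4
hover t 14.37 p [0.5215 0.1532 0.1153] F [ 0.8 -0.4 -3.7] w 0.0078 g 54.4
top 396 z 0.10667869588004941 normal [-0.0037  0.0028  1.    ] ((-0.5955352783203125, -1.6926956176757812), (167.7946319580078, 89.44013214111328), 89.81622314453125) [-0.0455 -0.0856  0.0947] [0.044  0.0823 0.1148]
side 696 z 0.10791448911267604 normal [0.0024 0.0077 1.    ] ((-1.2780265808105469, 0.71002197265625), (179.67913818359375, 90.4000244140625), 89.28010559082031) [-0.0472 -0.0892  0.0989] [0.0432 0.0908 0.1287]
```

View pics/h.png

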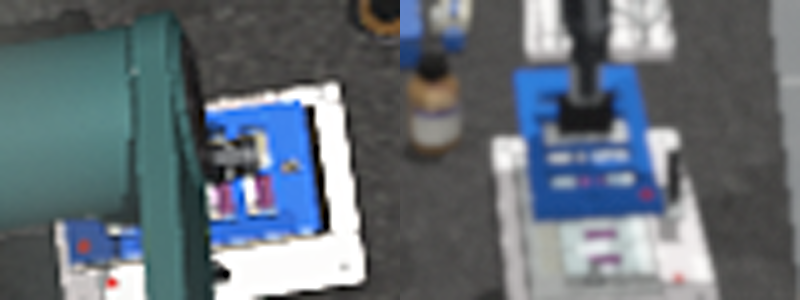

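The cover is held level in both views (normals within 0.5°), red dot on the chamber-dot side. Relative to the chamber it sits about 2.5 mm short in y. I'll lower it gently with a force stop and search in small steps.

```bash
cat >> h.py <<'E'
def probe(x,y,zend=.0515,v=.012,F=7,yaw=0):
    a=rvf(RC@R.from_euler("z",yaw).as_matrix())
    hit=bot.servo_line(chw([x,y,zend]),a,v,until_force=F)
    s=st(f"probe {x:.4f} {y:.4f} hit={hit}"); print("   F_ch",(RC.T@np.array(s["contact_force"])).round(1),"M_ch",(RC.T@np.array(s["moment"])).round(2)); return s["position"][2]
E
python3 - <<'E'
from h import *
t=np.load("top1.npz");print("slot",((ray(t,[[300.4,213]],.107)-CH)@RC).round(4))
a=rvf(RC); bot.servo_line(chw([.0006,.0045,.073]),a,.06); bot.wait(.2); s=st("base");print(np.round(s["moment"],2))
for x,y in[(.0006,.0045),(.0006,.0025),(.0006,.0065)]:
    bot.servo_line(chw([x,y,.072]),a,.03)
    if probe(x,y)<.06: break
E
```

```text
slot [[-0.0012 -0.076   0.107 ]]
base t 15.52 p [0.5217 0.1568 0.0734] F [ 0.7  0.2 -3.9] w 0.0077 g 54.4
[ 0.02  0.03 -0.01]
probe 0.0006 0.0045 hit=False t 17.62 p [0.5213 0.1568 0.0518] F [-2.  -0.1  2.8] w 0.0078 g 56.2
   F_ch [-2.   0.2  2.8] M_ch [-0.02  0.33  0.  ]
```

It went home on the first try. I'll seat it with a light press, then release and check.

Run:
```python
from h import *
probe(.0006,.0045,.049,.008,5)
bot.wait(.3); bot.move_gripper(.05); bot.wait(.3); st("rel")
bot.servo_line(chw([.0006,.0045,.115]),rvf(RC),.1)
bot.movep(chw([-.12,-.1,.22]),rvf(RC)); st("up")
for n in("top","side"):
    c=cam(n);np.savez(f"{n}2.npz",**c);W=cloud(c);hsv=cv2.cvtColor(c["frame"],cv2.COLOR_BGR2HSV)
    k=(hsv[...,0]>95)&(hsv[...,0]<130)&(hsv[...,1]>120)&(W[...,2]>.025)&(W[...,2]<.08)&(abs(W[...,0]-.52)<.08)&(abs(W[...,1]-.15)<.11)
    P=(W[k]-CH)@RC
    A=np.c_[P[:,:2],np.ones(len(P))];f=np.linalg.lstsq(A,P[:,2],rcond=None)[0]
    print(n,len(P),"z",np.median(P[:,2]),"slopes",f[:2].round(4),cv2.minAreaRect((P[:,:2]*1000).astype(np.float32)),P.min(0).round(4),P.max(0).round(4))
    x,y,w,h=((242,190,80,60) if n=="top" else (290,200,100,75))
    cv2.imwrite(f"pics/i_{n}.png",cv2.resize(c["frame"][y:y+h,x:x+w],(400,300),interpolation=cv2.INTER_CUBIC))
    for k in("latch_grip","latch"):
        for r in bot.recognise(k,n)[:2]: u,v=np.round(r["at"]).astype(int); print(k,r["score"],u,v,((W[v,u]-CH)@RC).round(3))
    k=(hsv[...,2]<75)&(W[...,2]>.06)&(W[...,2]<.1)
    Q=(W-CH)@RC; k&=(abs(Q[...,0]+.066)<.03)&(abs(Q[...,1])<.04); B=Q[k]; print("fin",len(B),B.mean(0),B.min(0),B.max(0))
cv2.imwrite("pics/i.png",np.hstack([cv2.imread("pics/i_top.png"),cv2.imread("pics/i_side.png")]))
for ph in(0,.5,1,1.6):
    for f in(rv,rvf):
        Rl=RC@R.from_euler("z",-ph).as_matrix()@R.from_euler("z",np.pi/2).as_matrix()
        q=bot.ik(chw([-.066,0,.062]),f(Rl));print(ph,f.__name__,None if q is None else np.round(q,2))
```

```text
probe 0.0006 0.0045 hit=True t 17.83 p [0.5214 0.1568 0.0517] F [-0.9 -0.4  5.8] w 0.0077 g 57.5
   F_ch [-1.  -0.3  5.8] M_ch [0.02 0.13 0.03]
rel t 18.91 p [0.52   0.1565 0.0509] F [0.1 0.3 0.4] w 0.0501 g 0.0
up t 20.48 p [0.4176 0.0363 0.2196] F [ 0.4 -0.5 -0.7] w 0.05 g 0.0
top 660 z 0.043225013198037954 slopes [-0.0032  0.    ] ((0.6273155212402344, 2.0585708618164062), (91.58132934570312, 168.0459747314453), 0.06376460939645767) [-0.0451 -0.082   0.0262] [0.0465 0.0861 0.0514]
latch_grip 0.74 279 218 [-0.006  0.002  0.077]<stdin>:17: RuntimeWarning: Mean of empty slice.
  ret = um.true_divide(
Traceback (most recent call last):
ValueError: zero-size array to reduction operation minimum which has no identity
```

The cover is home and flat: top at z 43 mm, slopes under 0.4%. Next I'll get the latch angle from the first pictures and check IK for the turn.

Run:
```python
from h import *
for nm in("top0","side0"):
    c=np.load(nm+".npz");W=cloud(c);Q=(W-CH)@RC;hsv=cv2.cvtColor(c["frame"],cv2.COLOR_BGR2HSV)
    k=(hsv[...,2]<90)&(Q[...,2]>.05)&(Q[...,2]<.1)&(abs(Q[...,0]+.066)<.035)&(abs(Q[...,1])<.045);B=Q[k]
    print(nm,len(B),B.mean(0).round(4),B.min(0).round(4),B.max(0).round(4));
    px=np.argwhere((hsv[...,2]<90)&(abs(Q[...,0]+.066)<.04)&(abs(Q[...,1])<.045)&(Q[...,2]>.02))[:,::-1]
    L=(ray(c,px,.0815)-CH)@RC; print(cv2.minAreaRect((L[:,:2]*1000).astype(np.float32)), np.c_[L[:,:2]*1000,[Q[v,u,2]*1000 for u,v in px]].round(0).astype(int).tolist())
for ph in(-.1,.15,.5,1,1.35,1.6):
    for f in(rv,rvf):
        Rl=RC@R.from_euler("z",np.pi/2-ph).as_matrix()
        q=bot.ik(chw([-.066,0,.0615]),f(Rl));print(ph,f.__name__,None if q is None else np.round(q,2))
c=cam("side");a=c["frame"][200:275,290:390]
b=np.load("top0.npz")["frame"][225:245,262:302]
cv2.imwrite("pics/j.png",np.hstack([cv2.resize(a,(400,300),interpolation=cv2.INTER_CUBIC),cv2.resize(b,(400,300),interpolation=cv2.INTER_CUBIC)]))
```

```text
top0 21 [-0.065  -0.002   0.0779] [-0.0685 -0.0168  0.055 ] [-0.06    0.0138  0.087 ]
((-65.92842864990234, -2.465062141418457), (31.1962947845459, 6.893868923187256), 81.84024810791016) [[-61, 9, 55], [-62, 2, 78], [-62, -1, 77], [-63, -5, 85], [-63, -8, 77], [-64, -12, 82], [-64, -15, 87], [-65, -18, 67], [-64, 13, 75], [-64, 10, 80], [-65, 6, 82], [-65, 3, 80], [-66, -1, 83], [-66, -4, 83], [-67, -8, 80], [-67, -11, 82], [-68, -14, 83], [-68, -18, 72], [-68, 10, 75], [-68, 7, 76], [-69, 3, 76]]
side0 26 [-0.0659  0.0124  0.0752] [-0.0707 -0.007   0.0571] [-0.0615  0.0186  0.0848]
((-63.601566314697266, 20.164703369140625), (53.041866302490234, 5.738028526306152), 81.32764434814453) [[-68, -6, 85], [-70, -6, 80], [-67, -1, 82], [-70, -1, 84], [-66, 4, 82], [-69, 4, 83], [-65, 9, 84], [-68, 9, 83], [-65, 14, 84], [-67, 14, 80], [-61, 18, 77], [-64, 18, 82], [-67, 19, 81], [-63, 23, 78], [-66, 23, 77], [-62, 28, 71], [-65, 28, 73], [-59, 32, 70], [-62, 33, 70], [-65, 33, 70], [-58, 37, 65], [-61, 37, 65], [-64, 37, 65], [-60, 42, 63], [-63, 42, 63], [-60, 46, 57]]
-0.1 rv None
-0.1 rvf [ 0.16  0.38  1.93 -0.    0.84 -0.09]
0.15 rv [ 0.16  0.38  1.93 -0.    0.84 -2.98]
0.15 rvf [ 0.16  0.38  1.93 -0.    0.84  0.16]
0.5 rv [ 0.16  0.38  1.93 -0.    0.84 -2.63]
0.5 rvf [ 0.16  0.38  1.93 -0.    0.84  0.51]
1 rv [ 0.16  0.38  1.93 -0.    0.84 -2.13]
1 rvf [ 0.16  0.38  1.93 -0.    0.84  1.01]
1.35 rv [ 0.16  0.38  1.93 -0.    0.84 -1.78]
1.35 rvf [ 0.16  0.38  1.93 -0.    0.84  1.36]
1.6 rv [ 0.16  0.38  1.93 -0.    0.84 -1.53]
1.6 rvf [ 0.16  0.38  1.93 -0.    0.84  1.61]
```

View pics/j.png

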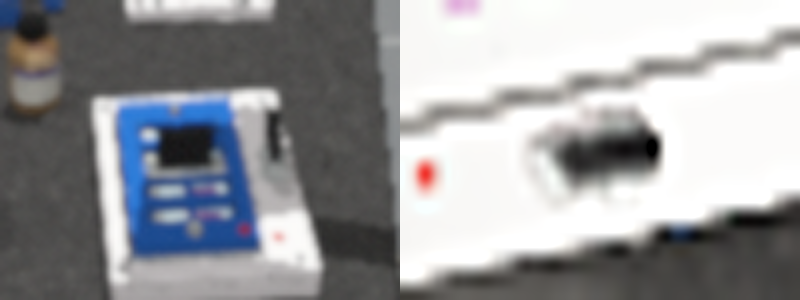

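The side view shows the cover lying flat with its dot beside the chamber's, studs visible in both holes, and the latch open at about 0.14 rad. Now to turn the latch.

Run:
```python
from h import *
lat=lambda ph:rvf(RC@R.from_euler("z",np.pi/2-ph).as_matrix())
P=lambda z:chw([-.066,.0016,z])
bot.move_gripper(.036); bot.movep(P(.14),lat(.14))
print(bot.servo_line(P(.058),None,.06,until_force=6)); st("down")
bot.move_gripper(0,25); st("grip")
q=np.array(bot.read_state()["joint_pos"]); print(q.round(3))
for ph in np.arange(.32,1.59,.18):
    q2=q.copy();q2[5]+=ph-.14;bot.move_j(q2);s=st(f"{ph:.2f}");print("   M",np.round(s["moment"],2))
    if np.linalg.norm(s["contact_force"])>25: print("stop");break
```

```text
False
down t 23.59 p [0.4562 0.1444 0.0583] F [-0.4  1.1 -0.4] w 0.0358 g 0.0
grip t 24.02 p [0.4559 0.1443 0.0581] F [ 0.8  0.1 -0.3] w -0.0002 g 0.0
[0.162 0.384 1.928 0.    0.83  0.157]
0.32 t 24.32 p [0.4558 0.1443 0.058 ] F [-1.   0.   0.2] w -0.0001 g 0.0
   M [ 0.04  0.01 -0.02]
0.50 t 24.61 p [0.4559 0.1443 0.0581] F [ 0.8  0.  -0.8] w -0.0 g 0.0
   M [0.01 0.05 0.02]
0.68 t 24.9 p [0.4559 0.1443 0.0581] F [ 0.3 -0.7  0. ] w -0.0003 g 0.0
   M [ 0.07 -0.01 -0.  ]
0.86 t 25.19 p [0.4559 0.1443 0.0581] F [ 0.7 -0.5 -0.4] w 0.0 g 0.0
   M [-0.01 -0.02 -0.02]
1.04 t 25.48 p [0.4558 0.1443 0.0581] F [-0.4  0.3 -0.1] w 0.0 g 0.0
   M [-0.01  0.05  0.02]
1.22 t 25.77 p [0.4558 0.1443 0.0581] F [-0.3 -0.3 -0.6] w 0.0 g 0.0
   M [ 0.02 -0.03 -0.01]
1.40 t 26.07 p [0.4558 0.1443 0.0581] F [-0.6  0.2 -0.6] w 0.0002 g 0.0
   M [ 0.02 -0.   -0.01]
1.58 t 26.36 p [0.4559 0.1443 0.0581] F [-0.6 -0.2 -0.5] w 0.0001 g 0.0
   M [-0.03  0.02  0.02]
```

The fingers closed on nothing (width 0), so I'll look.

Run:
```python
from h import *
c=cam("side");a=c["frame"][205:265,320:400];np.savez("side3.npz",**c)
t=cam("top");b=t["frame"][200:260,242:322]
cv2.imwrite("pics/k.png",np.hstack([cv2.resize(a,(400,300),interpolation=cv2.INTER_CUBIC),cv2.resize(b,(400,300),interpolation=cv2.INTER_CUBIC)]))
s=bot.read_state();print(R.from_rotvec(s["orientation"]).as_matrix().round(2))
```

```text
[[ 0.99  0.14  0.  ]
 [ 0.14 -0.99  0.  ]
 [ 0.    0.   -1.  ]]
```

View pics/k.png

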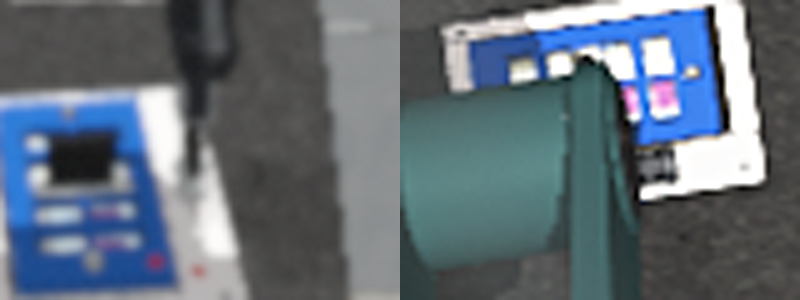

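Run:
```python
from h import *
bot.move_gripper(.036); st("open"); p=np.array(bot.read_state()["position"])
bot.servo_line(p+[0,0,.09],None,.12); bot.movep([.42,-.2,.22],bot.read_state()["orientation"]); st()
ims=[]
for n,(x,y,w,h) in(("top",(242,200,80,60)),("side",(320,205,80,60))):
    c=cam(n);np.savez(n+"4.npz",**c);ims.append(cv2.resize(c["frame"][y:y+h,x:x+w],(400,300),interpolation=cv2.INTER_CUBIC))
    W=cloud(c);Q=(W-CH)@RC;hsv=cv2.cvtColor(c["frame"],cv2.COLOR_BGR2HSV)
    k=(hsv[...,2]<90)&(Q[...,2]>.05)&(Q[...,2]<.1)&(abs(Q[...,0]+.066)<.03)&(abs(Q[...,1])<.045);B=Q[k]
    print(n,len(B)); 
    if len(B): print(B.mean(0).round(4),B.min(0).round(4),B.max(0).round(4))
cv2.imwrite("pics/l.png",np.hstack(ims))
```

```text
open t 26.89 p [0.4559 0.1443 0.0581] F [-1.1 -0.4 -0.6] w 0.0356 g 0.0
 t 29.12 p [ 0.42   -0.199   0.2195] F [-1.   0.6 -0. ] w 0.036 g 0.0
top 20
[-0.0649 -0.0015  0.0769] [-0.0686 -0.0166  0.0501] [-0.0599  0.0139  0.0839]
side 36
[-0.0656  0.012   0.0766] [-0.0705 -0.0051  0.0591] [-0.0612  0.0207  0.0847]
```

View pics/l.png

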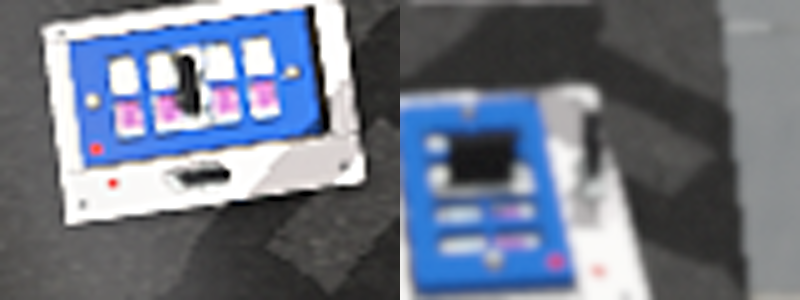

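The latch hasn't moved: its fin is still at about chamber (-65, -1.5) mm. The cover is home, with both dots at left. I'll retry at the specified depth and close in steps to see when the pads touch.

Run:
```python
from h import *
lat=lambda ph:rvf(RC@R.from_euler("z",np.pi/2-ph).as_matrix())
P=lambda z:chw([-.0655,0,z])
bot.movep(P(.14),lat(.14))
print(bot.servo_line(P(.0535),None,.06,until_force=6)); st("down")
for w in(.02,.012,.006):
    bot.move_gripper(w,25); s=st(f"w{w}"); 
    if s["grasp_force"]>3: break
c=cam("side");np.savez("side5.npz",**c)
t=cam("top")
cv2.imwrite("pics/n.png",np.hstack([cv2.resize(i,(400,300),interpolation=cv2.INTER_CUBIC) for i in(c["frame"][210:255,330:390],t["frame"][200:260,242:322])]))
```

```text
False
down t 32.14 p [0.4569 0.1428 0.0538] F [ 0.3  0.5 -1. ] w 0.0362 g 0.0
w0.02 t 32.44 p [0.4566 0.1428 0.0536] F [-0.  -0.1 -0. ] w 0.02 g 0.0
w0.012 t 32.69 p [0.4565 0.1428 0.0535] F [ 0.1 -0.8 -0.5] w 0.0122 g 0.1
w0.006 t 32.91 p [0.4564 0.1428 0.0535] F [-0.8  0.4  1. ] w 0.0082 g 23.8
```

Gripped this time (24 N at 8 mm); the first attempt was too high. Now turn it.

Run:
```python
from h import *
bot.move_gripper(0,35); s=st("grip")
q=np.array(s["joint_pos"])
for ph in np.arange(.32,1.60,.18):
    q2=q.copy();q2[5]+=ph-.14;bot.move_j(q2);s=st(f"{ph:.2f}");print("   M",np.round(s["moment"],2))
    if np.linalg.norm(s["contact_force"])>25 or s["grasp_force"]<3: print("stop");break
else:
    bot.move_gripper(.036); bot.wait(.1); p=np.array(s["position"])
    bot.servo_line(p+[0,0,.09],None,.12); bot.movep([.42,-.2,.22],s["orientation"]); st("away")
    ims=[]
    for n,(x,y,w,h) in(("top",(242,190,80,60)),("side",(310,205,80,60))):
        c=cam(n);ims.append(cv2.resize(c["frame"][y:y+h,x:x+w],(400,300),interpolation=cv2.INTER_CUBIC))
        W=cloud(c);Q=(W-CH)@RC;hsv=cv2.cvtColor(c["frame"],cv2.COLOR_BGR2HSV)
        k=(hsv[...,2]<90)&(Q[...,2]>.05)&(Q[...,2]<.1)&(abs(Q[...,0]+.066)<.03)&(abs(Q[...,1])<.045);B=Q[k]
        print(n,len(B),B.min(0).round(4),B.max(0).round(4))
        k=(hsv[...,0]>95)&(hsv[...,0]<130)&(hsv[...,1]>120)&(abs(Q[...,0])<.06)&(abs(Q[...,1])<.1);print("cover z",np.median(Q[k][:,2]))
    cv2.imwrite("pics/o.png",np.hstack(ims))
```

```text
grip t 33.23 p [0.4564 0.1428 0.0536] F [-1.8 -0.4  3.4] w 0.007 g 33.7
0.32 t 33.52 p [0.4563 0.1428 0.0535] F [-1.1 -0.7  3.1] w 0.0068 g 33.9
   M [ 0.    0.18 -0.04]
0.50 t 33.81 p [0.4563 0.1428 0.0535] F [-2.5  0.5  3.2] w 0.0072 g 34.0
   M [0.04 0.28 0.02]
0.68 t 34.1 p [0.4562 0.1428 0.0535] F [-1.7 -0.2  3.4] w 0.0074 g 34.2
   M [0.08 0.36 0.01]
0.86 t 34.39 p [0.4561 0.1429 0.0535] F [-2.5  2.   4.2] w 0.0073 g 34.3
   M [0.18 0.49 0.07]
1.04 t 34.68 p [0.4561 0.1429 0.0535] F [-2.6  1.2  3.8] w 0.0068 g 34.4
   M [ 0.31  0.52 -0.02]
1.22 t 34.98 p [0.4561 0.1429 0.0535] F [-3.3  2.9  4.1] w 0.0071 g 34.5
   M [0.4  0.63 0.03]
1.40 t 35.27 p [0.4561 0.143  0.0535] F [-4.5  3.7  5.5] w 0.0069 g 34.6
   M [0.5  0.72 0.04]
1.58 t 35.56 p [0.4561 0.143  0.0535] F [-4.7  2.8  5.2] w 0.0072 g 34.6
   M [0.59 0.75 0.08]
away t 38.27 p [ 0.42   -0.1991  0.2195] F [ 0.  -0.3  0.3] w 0.0356 g 0.0
top 27 [-0.0802 -0.0056  0.0531] [-0.0465  0.0076  0.0857]
cover z 0.04283209592456183
side 76 [-0.0818 -0.0024  0.0547] [-0.0543  0.0094  0.0826]
cover z 0.04456196828525305
```

View pics/o.png

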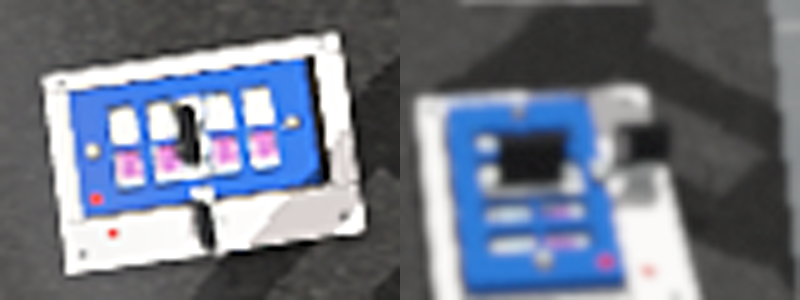

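The latch fin now points along chamber x, with the tongue over the cover's front edge (200,190). The cover is flat and home, and the gripper is clear, so I'm handing in.

```bash
python3 -c "
from h import *
print(bot.finish_job())"
```

```text
the job is handed in; nothing more can be done
None
```

The cover is home and flat on both studs, red dot beside the chamber's dot. The latch is turned fully across its front edge, the gripper is clear, and the job was handed in at about 38 s; no verdict was returned.

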